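# Set the stop collar to the blue fork gauge

### The job

Set the stop stand's knurled collar to the height of the blue gauge: slide the blue fork gauge flat between the stand's rails until its slot is fully home against the threaded rod, then spin the collar down until its brass ring nips the gauge and has drawn the sprung rod up about 2 mm, without ever bearing hard on the gauge. Let go and leave it nipped, and leave the yellow and red gauges where they lie.

Things in the scene. Friction and masses are not known exactly. Their poses are not given: they have to be found in the camera images.
- stand: Stop stand fixed to the bench: green cast foot 132 x 94 mm, 20 mm high; a vertical threaded rod, 16 mm diameter, rises to z = 108 to 112 mm. Origin on the rod axis at bench level, z up. Two guide rails run along x, from x = -28 to 20 mm, 8 mm high above the foot, 44 mm apart inside, flared to about 58 mm apart at x = -40 mm. Gauges slide in from -x, moving along +x. The foot ends at x = -70 mm.
- seat (a point): Flat top of the stand's foot on the rod axis, where the gauge stands (20 mm above the bench); axes as the stand's.
- nut: Knurled aluminium collar on the rod, 44 mm diameter, 26 mm high; origin at its centre on the rod axis; this frame rises and falls with it but does not turn. Under it a solid brass ring, 37 mm diameter, turns with it; its flat underside is 19 to 24 mm below the collar's centre (differs each time, not measured), at the start 4 to 14 mm above the top of the blue gauge once seated.
- collar (a joint): Turn of the collar on the rod, rad, 0 at the start, negative clockwise from above. Clockwise lowers it, 24 mm a turn (3.8 mm a rad), 26 mm at most; friction 0.06 N m, stays where left. The rod is sprung in the foot: once the ring bears on a gauge the collar stops sinking, turns stiffer, and draws the rod up instead, at about 2.5 N plus 4 N per mm, over 5 mm.
- gauge_blue: Blue fork gauge, loose, 0.2 kg, 30 mm high, lying flat. Origin on its underside, on the rod axis when fully home; z up. Block 40 mm wide (y), x = -45 to 18 mm, with a 22 mm wide slot open to +x, its flat end at x = -8 mm. Home: underside on the foot, slot end on the rod, its x along the stand's x.
- blue_handle (a point): Middle of the blue gauge's grip, 95 mm to -x of its origin and 19 mm above its underside. The bare aluminium handle runs from x = -45 to -120 mm of the gauge, 24 mm wide (y), 22 mm deep, top flush with the gauge's top (z = 8 to 30 mm). Grip it on its two y faces.
- gauge_yellow: Yellow fork gauge, loose, like the blue one but 22 mm high; origin likewise. Not needed: leave it.
- gauge_red: Red fork gauge, loose, like the blue one but 40 mm high; origin likewise. Not needed: leave it.
Mind the look-alikes: they are no part of the job. Of the things that look like the stand, take the one that is nearest to the robot's base at the start. There is more than one size of the gauge_blue; the one meant has the size given above.

How it is judged:
By the outcome, as a careful person would: the job done as asked, in the order asked, and still so for the second after the job is handed in, with the robot touching nothing.
It also fails if it takes over 72 s, if anything falls off the work surface, if the arm or the gripper's body presses on something with over 40 N, if the wrist force passes 120 N, or if a joint passes its speed limit or range.

### The arm

A 6-joint arm with a two-finger parallel gripper is mounted at the origin on the work surface. World frame = base frame: x ahead of the robot, y to its left, z up, the work surface at z = 0. Lengths are in mm, angles in rad, forces in N, time in s.
With the tool pointing down it reaches from about 300 to 775 mm from the base axis. Payload 14.6 kg.
Tool frame: the origin (TCP) lies at the very end of the fingers, on their centre line; the grasp point (between the pads) lies 19 mm behind it; z points along the fingers, y is the line along which they close (so a half turn about z gives the same grasp; the last joint's range is limited). The gripper opens to 94 mm and grips with 3 to 60 N. Pads are 16 mm wide; open, the fingers measure 119 mm over their backs; the gripper's body (75 mm by 177 mm) begins 78 mm behind the grasp point.
Start: joints at [1.144, 0.3, 1.521, -0, 1.321, -0.067], TCP at [193.645, 514.773, 205.446] pointing down, gripper open.
Joint ranges: [-3.03, 3.03], [-0.79, 2.21], [0.23, 2.52], [-1.04, 4.18], [0, 3.07], [-2.55, 2.55]. Speed limits (rad/s): [2.22, 2.22, 2.57, 3.14, 3.14, 3.14].

### API

Orientations are given as [roll, pitch, yaw] about the fixed x, y, z axes, in that order (R = Rz(yaw) Ry(pitch) Rx(roll)).
In Python, from cell import manip, camera, get_calibration gives the robot as it stands. The module is installed in compiled form; this text tells all that it offers.
- The arm moves only by the tool jog_arm, never from a script. Its argument "plan" is one flat list of numbers, 6 for each row, row after row: the shift along the world's x, y, z in m, then the turn, a rotation vector about the world's x, y, z in degrees. A call has 1 to 20 rows; each row is the pose to reach, as a shift and turn from the pose commanded when the call began; what a row does not reach only later rows make up. A row lasts 1/10 s, in which the tool goes at most 50 mm and 8.59 degrees, less where a joint would pass 70% of its speed; a pose out of reach is approached as far as the arm can. A call with a gripper value outside its range is refused whole. "claw" is the finger opening in m, from 0 to 0.094, set as the call begins (left out, the last holds). The fingers move at their own pace and stop on an object; "force" is the grip in N (left out, the last holds). Time passes only in rows, so rows that repeat a pose let the fingers close. It gives the time, the measured TCP pose, the force, the opening and the grip force at its end, in the units of the state.
- manip.read_state(): the state, without advancing time (a new reading comes with each control period).
- camera(name): name is "side" or "top" or "wrist"; returns (picture, depth): 384x512x3 uint8, red, green, blue; 384x512 float32, mm along the optical axis (not along the pixel's ray), 0 where there is no reading.
- get_calibration(name): a dict with "fx", "fy", "cx", "cy" (pixels), "origin" and "attitude" of the camera in the world. Camera axes: x right, y down, z forward; pixel columns grow to the right and rows downward; lengths in mm; the calibration is good to about 2 mm. A picture is of the moment at which its call begins: read the wrist's pose just before it. get_calibration takes no time and is no camera call; for the wrist camera it gives the pose at the moment of the call.
- manip.sign_off(): hands the job in; it is judged then, once.
The state is a dict: "clock": time; "joints": joint angles; "qd": joint speeds; "effort": joint torques, N m; "eef_pos": TCP position; "eef_rot": TCP orientation; "wrist_force": force on the tool from outside, world axes, zero at the start; "moment": the same for the moment, N m; "finger_gap": finger opening in mm; "finger_force": force on a finger pad.
Only numpy, scipy, OpenCV 4.12 (cv2) and the standard library are available. Lean on these libraries where they do the work, as an engineer would, in place of code of your own. Each camera call takes 0.05 s, during which the arm holds its last target. There are 200 camera calls.

## Working session

There is one attempt and no reset: what is moved stays moved. The work goes in short steps, Python scripts to look and compute and a tool call to move; the robot and the scene stay as the last step left them, time stands still between calls to the robot, and variables do not carry over. Pictures are saved under pics/ and viewed, at most 10 in all, crops included, and the job is handed in when it is done.

Besides the shell and the picture viewer there is one more tool, called as name(argument=value, ...) on one line, values as JSON. jog_arm: Moves the arm, as the interface text tells. Its arguments: {"type":"object","properties":{"plan":{"type":"array"},"claw":{"type":"number"},"force":{"type":"number"}},"required":["plan"]}

```bash
mkdir -p pics; cat > h.py <<'E'
import numpy as np, cv2
from cell import manip, camera, get_calibration
def R_of(c):
    a=np.array(c["attitude"],float)
    if a.shape==(3,3): return a
    from scipy.spatial.transform import Rotation as R
    return R.from_quat(a).as_matrix() if a.size==4 else R.from_euler('xyz',a).as_matrix()
def pts(c,d):
    v,u=np.mgrid[:d.shape[0],:d.shape[1]]
    P=np.stack([(u-c["cx"])/c["fx"]*d,(v-c["cy"])/c["fy"]*d,d],-1)
    return P@R_of(c).T+np.array(c["origin"])
E
python3 - <<'E'
from h import *
s=manip.read_state();print(s)
for n in("top","side","wrist"):
    c=get_calibration(n);p,d=camera(n);print(n,c)
    cv2.imwrite(f"pics/{n}0.png",p[:,:,::-1]);np.savez(f"{n}0.npz",p=p,d=d,W=pts(c,d))
E
```

```text
{'clock': 0.0, 'joints': array([ 1.14438826e+00,  3.00501583e-01,  1.52158629e+00, -9.22743534e-06,
        1.32071114e+00, -6.65604905e-02]), 'qd': array([-1.23927153e-03,  2.52104152e-05, -1.13297173e-03, -8.81855118e-04,
       -1.24246262e-04, -7.14779319e-06]), 'effort': array([-2.27492710e-03, -5.31806874e+01, -3.52742136e+01,  7.07335328e-02,
        2.43918621e-02, -1.22786423e-04]), 'eef_pos': array([193.54552417, 514.53305904, 204.86741097]), 'eef_rot': array([-3.14038837e+00, -7.13190819e-05,  2.78174732e+00]), 'wrist_force': array([-0.71176891,  0.19792979, -0.60070124]), 'moment': array([-0.04571554, -0.01731286, -0.04051021]), 'finger_force': 0.0, 'finger_gap': 94.06024509542469}
top {'fx': 451.98952022161785, 'fy': 451.98952022161785, 'cx': 252.0231013782484, 'cy': 190.2117512144356, 'origin': array([ 234.70635534,  113.77263191, 1543.59246434]), 'attitude': array([-2.97906058,  0.01757017, -1.54965466])}
side {'fx': 458.8528205462654, 'fy': 458.8528205462654, 'cx': 250.32592307665772, 'cy': 198.83007106635836, 'origin': array([ 273.61236964, 1302.62256843, 1049.7623624 ]), 'attitude': array([-2.26064721, -0.01125787, -2.96125054])}
wrist {'fx': 327.9682236857957, 'fy': 327.9682236857957, 'cx': 257.8881787809083, 'cy': 185.46552518293853, 'origin': array([119.72014218, 543.89938099, 386.03314915]), 'attitude': array([2.86971799e+00, 1.16218193e-03, 1.21119934e+00])}
```

View pics/top0.png

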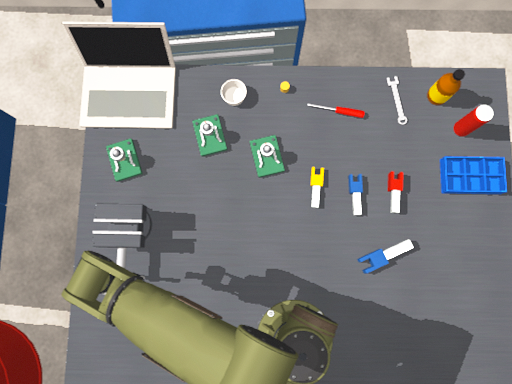

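View pics/side0.png

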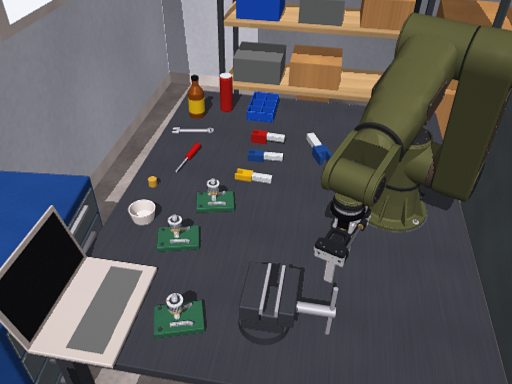

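Top view: stands at pixels (117,158), (208,135) and (267,155), the last being nearest to the base at about (300,345). There are two blue gauges, at (357,190) and (385,255). Next I measure them in both views.

```bash
python3 - <<'E'
from h import *
for n in("top","side"):
    z=np.load(n+"0.npz");p,d,W=z["p"],z["d"],z["W"]
    hsv=cv2.cvtColor(p,cv2.COLOR_RGB2HSV)
    for col,lo,hi in(("blue",(100,120,60),(125,255,255)),("green",(65,100,40),(90,255,200)),("yellow",(20,150,120),(32,255,255))):
        m=cv2.inRange(hsv,lo,hi)
        k,l,st,ce=cv2.connectedComponentsWithStats(m)
        for i in range(1,k):
            if not 60<st[i,4]<1500: continue
            P=W[(l==i)&(d>0)]
            if len(P)<30 or P[:,2].mean()<-20 or P[:,2].mean()>150: continue
            top=P[P[:,2]>np.percentile(P[:,2],50)]
            r=cv2.minAreaRect(P[:,:2].astype(np.float32))
            print(n,col,ce[i].round(),st[i,4],"mean",P.mean(0).round(),"z10,50,90",np.percentile(P[:,2],[10,50,90]).round(1),"rect",np.round(r[0]),np.round(r[1]),round(r[2],1))
    # white-ish handle px
    m=cv2.inRange(hsv,(0,0,170),(180,50,255));k,l,st,ce=cv2.connectedComponentsWithStats(m)
    for i in range(1,k):
        if not 60<st[i,4]<900: continue
        P=W[(l==i)&(d>0)]
        if len(P)<30 or abs(P[:,2].mean())>150 : continue
        r=cv2.minAreaRect(P[:,:2].astype(np.float32))
        print(n,"white",ce[i].round(),st[i,4],P.mean(0).round(),np.percentile(P[:,2],[10,50,90]).round(1),np.round(r[0]),np.round(r[1]),round(r[2],1))
E
```

```text
top blue [355. 184.] 213 mean [ 511. -205.   26.] z10,50,90 [ 8.7 29.8 34.8] rect [ 516. -207.] [71. 42.] 0.8
top blue [374. 260.] 370 mean [ 256. -260.   35.] z10,50,90 [15.6 38.3 43.5] rect [ 254. -258.] [53. 81.] 26.7
top green [210. 137.] 629 mean [669. 296.  20.] z10,50,90 [15.7 19.9 24.1] rect [680. 301.] [136.  94.] 15.9
top green [267. 158.] 674 mean [600.  97.  20.] z10,50,90 [15.4 19.9 24.5] rect [608.  97.] [134.  93.] 15.0
top green [125. 161.] 642 mean [577. 587.  20.] z10,50,90 [15.2 19.5 23.9] rect [587. 596.] [138.  94.] 19.5
top yellow [437.  95.] 239 mean [ 820. -482.   60.] z10,50,90 [29.2 58.9 89. ] rect [ 844. -487.] [93. 47.] 10.2
top yellow [285.  87.] 76 mean [855.  38.  28.] z10,50,90 [17.8 30.6 34.8] rect [857.  37.] [29. 31.] 88.0
top yellow [317. 177.] 193 mean [534. -75.  20.] z10,50,90 [ 6.4 22.  26.6] rect [538. -78.] [45. 66.] 85.9
top white [397.  99.] 315 [ 822. -360.    6.] [ 0.8  6.7 11.7] [ 820. -361.] [183.  39.] 10.4
top white [233.  91.] 538 [839. 220.  18.] [ 1.2  9.9 43.8] [839. 222.] [112.  92.] 14.5
top white [321. 106.] 62 [790. -90.  11.]
[... 2083 characters left out ...]
454. -328.   36.] [25.4 38.7 44.5] [ 457. -331.] [36. 74.] 77.1
side white [314. 139.] 95 [ 295. -335.   41.] [37.2 41.1 44.2] [ 295. -337.] [31. 93.] 25.4
side white [273. 155.] 133 [ 446. -202.   26.] [15.8 28.  33.9] [ 446. -205.] [72. 34.] 6.1
side white [261. 177.] 146 [468. -64.  18.] [ 8.3 20.3 25.8] [469. -68.] [30. 72.] 87.3
side white [142. 210.] 435 [835. 212.  27.] [ 6.5 27.7 45.4] [830. 220.] [88. 90.] 50.5
side white [ 78. 219.] 90 [1125.  159. -110.] [-113.8 -110.4 -106.9] [1126.  155.] [ 16. 155.] 6.9
side white [175. 302.] 76 [585. 607.  92.] [89.2 92.5 94.3] [586. 603.] [42. 33.] 58.6
side white [315. 309.] 278 [230. 566. 101.] [ 96.  101.6 105.6] [229. 565.] [18. 97.] 89.4
```

jog_arm(plan=[0.326,-0.425,0.06,0,0,-144,0.326,-0.425,0.06,0,0,-144,0.326,-0.425,0.06,0,0,-144,0.326,-0.425,0.06,0,0,-144,0.326,-0.425,0.06,0,0,-144,0.326,-0.425,0.06,0,0,-144,0.326,-0.425,0.06,0,0,-144,0.326,-0.425,0.06,0,0,-144,0.326,-0.425,0.06,0,0,-144,0.326,-0.425,0.06,0,0,-144,0.326,-0.425,0.06,0,0,-144,0.326,-0.425,0.06,0,0,-144,0.326,-0.425,0.06,0,0,-144,0.326,-0.425,0.06,0,0,-144,0.326,-0.425,0.06,0,0,-144,0.326,-0.425,0.06,0,0,-144,0.326,-0.425,0.06,0,0,-144,0.326,-0.425,0.06,0,0,-144,0.326,-0.425,0.06,0,0,-144,0.326,-0.425,0.06,0,0,-144])

```text
clock: 2.15
eef_pos: [519.6, 89.8, 265.4]
eef_rot: [-3.142, 0.0, 0.271]
wrist_force: [0.5, 0.0, -0.1]
finger_gap: 93.6
finger_force: 0.0
```

```bash
python3 - <<'E'
from h import *
s=manip.read_state();print(s["clock"],s["eef_pos"],s["eef_rot"],s["joints"])
c=get_calibration("wrist");p,d=camera("wrist");print(c["origin"],c["attitude"])
W=pts(c,d);cv2.imwrite("pics/w1.png",p[:,:,::-1]);np.savez("w1.npz",p=p,d=d,W=W)
m=cv2.inRange(cv2.cvtColor(p,cv2.COLOR_RGB2HSV),(65,100,40),(90,255,200))
k,l,st,ce=cv2.connectedComponentsWithStats(m)
for i in range(1,k):
    if st[i,4]>1500:
        P=W[(l==i)&(d>0)];r=cv2.minAreaRect(P[abs(P[:,2]-20)<6][:,:2].astype(np.float32));print(ce[i],st[i],np.percentile(P[:,2],[10,50,90]),r)
Q=W.reshape(-1,3);Q=Q[np.hypot(Q[:,0]-612,Q[:,1]-98)<45]
for a in range(22,116,3):
    q=Q[(Q[:,2]>=a)&(Q[:,2]<a+3)]
    if len(q)>5: print(a,len(q),np.round(cv2.minEnclosingCircle(q[:,:2].astype(np.float32))[0]),round(cv2.minEnclosingCircle(q[:,:2].astype(np.float32))[1],1))
E
```

```text
2.15 [519.60961368  89.78328483 265.36358196] [-3.14154541e+00  1.79147350e-04  2.71284788e-01] [1.01627208e-01 2.09035335e-01 1.49541443e+00 1.64626858e-05
 1.43732744e+00 1.40113656e+00]
[594.58768393 112.34436513 446.43566204] [ 2.86839703e+00  2.54721567e-04 -1.29934936e+00]
[124.0361528   19.14631651] [  80    0   86   38 2932] [19.28597819 21.66299543 22.82743627] ((634.2929077148438, 289.9117431640625), (38.532352447509766, 93.28894805908203), 15.5906982421875)
[268.92539816  82.89421626] [ 232   28   78  111 5965] [20.61894111 21.77698896 22.86301831] ((607.7435913085938, 101.38056945800781), (131.93063354492188, 93.40947723388672), 14.67283821105957)
22 972 [612.  98.] 45.0
25 7 [595.  99.] 35.7
28 449 [605.  99.] 41.3
31 39 [603.  99.] 37.6
88 33 [612. 103.] 22.6
91 297 [611. 103.] 22.4
94 966 [612. 103.] 21.7
106 67 [611. 103.] 7.9
109 145 [612. 103.] 7.1
```

View pics/w1.png

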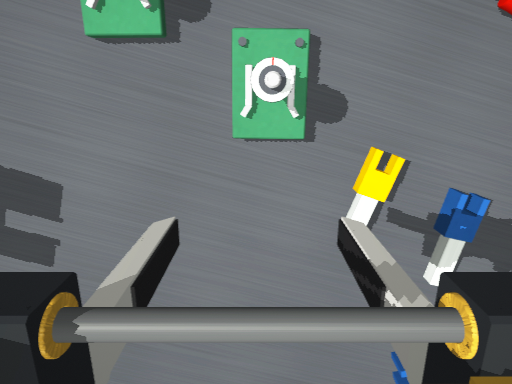

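The wrist view shows the right stand: collar at (273,80), flared rails opening downward in the picture (towards the robot). The blue gauge is at (457,225). Now a closer look at the gauge.

jog_arm(plan=[-0.12,-0.295,-0.06,0,0,-11.5,-0.12,-0.295,-0.06,0,0,-11.5,-0.12,-0.295,-0.06,0,0,-11.5,-0.12,-0.295,-0.06,0,0,-11.5,-0.12,-0.295,-0.06,0,0,-11.5,-0.12,-0.295,-0.06,0,0,-11.5,-0.12,-0.295,-0.06,0,0,-11.5,-0.12,-0.295,-0.06,0,0,-11.5,-0.12,-0.295,-0.06,0,0,-11.5,-0.12,-0.295,-0.06,0,0,-11.5])

```text
clock: 3.2
eef_pos: [400.0, -204.6, 205.7]
eef_rot: [3.141, -0.0, 0.069]
wrist_force: [-0.4, 0.4, -0.1]
finger_gap: 94.1
finger_force: 0.0
```

```bash
python3 - <<'E'
from h import *
s=manip.read_state();print(s["clock"],s["eef_pos"],s["eef_rot"])
c=get_calibration("wrist");p,d=camera("wrist")
W=pts(c,d);cv2.imwrite("pics/w2.png",p[:,:,::-1]);np.savez("w2.npz",p=p,d=d,W=W)
hsv=cv2.cvtColor(p,cv2.COLOR_RGB2HSV)
for n,lo,hi in(("blue",(100,120,50),(125,255,255)),("white",(0,0,150),(180,50,255))):
    k,l,st,ce=cv2.connectedComponentsWithStats(cv2.inRange(hsv,lo,hi))
    for i in range(1,k):
        P=W[(l==i)&(d>0)]
        P=P[(P[:,2]>15)&(P[:,2]<55)] if len(P) else P
        if st[i,4]<300 or len(P)<200: continue
        z=np.percentile(P[:,2],80)
        T=P[abs(P[:,2]-z)<5];r=cv2.minAreaRect(T[:,:2].astype(np.float32))
        print(n,ce[i].round(),st[i],"z",np.percentile(P[:,2],[10,50,90]).round(1),np.round(r[0],1),np.round(r[1],1),round(r[2],1))
# bench height near
Q=W[(abs(W[:,:,0]-480)<60)&(abs(W[:,:,1]+150)<20)];print("bench",np.median(Q[:,2]))
E
```

```text
3.2 [ 400.04184237 -204.5557039   205.67863249] [ 3.14147607e+00 -3.43998479e-04  6.92739648e-02]
blue [265.  61.] [ 245   23   42   68 2111] z [30.8 31.9 32.9] [ 513.6 -202.3] [62.9 39.8] 2.2
blue [292. 280.] [ 253  246   79   61 3251] z [23.  40.5 41.7] [ 254.6 -254.2] [54.  81.6] 25.6
white [136.  93.] [ 123   57   27   74 1700] z [22.6 23.8 24.8] [467.7 -67.1] [24.7 74.7] 85.9
white [383. 125.] [ 361   89   45   75 2158] z [30.7 41.5 42.7] [ 453.5 -331.9] [24.5 74.8] 86.4
white [263. 125.] [ 251   90   25   71 1631] z [30.8 31.8 32.9] [ 444.8 -205.2] [74.6 24. ] 2.6
white [393. 247.] [375 231  33  34 557] z [22.5 40.3 41.4] [ 309.7 -369.1] [32.  21.1] 26.3
white [335. 269.] [319 250  37  39 881] z [24.5 40.4 41.6] [ 279.4 -305.5] [32.6 32. ] 26.7
bench 317.67700647212985
```

View pics/w2.png

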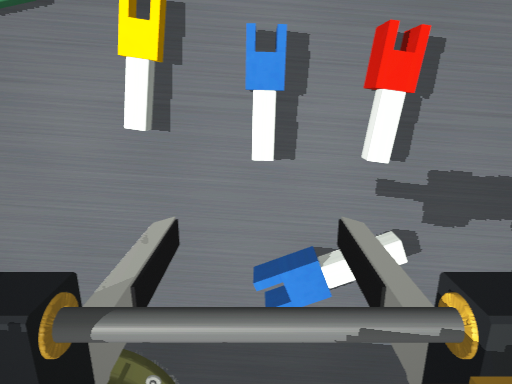

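The blue gauge's block is at (265,61) and its handle at (263,125). At 63x40 mm and about 30 mm high, it is the one meant. Next I descend to the grip.

jog_arm(plan=[0.032,-0.001,-0.03,0,0,-1.6,0.032,-0.001,-0.075,0,0,-1.6,0.032,-0.001,-0.12,0,0,-1.6,0.032,-0.001,-0.16,0,0,-1.6,0.032,-0.001,-0.185,0,0,-1.6,0.032,-0.001,-0.2,0,0,-1.6,0.032,-0.001,-0.2,0,0,-1.6,0.032,-0.001,-0.2,0,0,-1.6])

```text
clock: 4.05
eef_pos: [432.2, -205.8, 6.1]
eef_rot: [3.141, -0.0, 0.041]
wrist_force: [0.1, 0.2, 0.1]
finger_gap: 94.0
finger_force: 0.0
```

jog_arm(plan=[0,0,0,0,0,0,0,0,0,0,0,0,0,0,0,0,0,0,0,0,0,0,0,0,0,0,0,0,0,0,0,0,0,0,0,0,0,0,0,0,0,0,0,0,0,0,0,0], claw=0.015, force=40)

```text
clock: 4.85
eef_pos: [431.6, -206.2, 5.4]
eef_rot: [-3.142, 0.0, 0.04]
wrist_force: [0.5, 0.9, 0.5]
finger_gap: 33.4
finger_force: 0.0
```

jog_arm(plan=[0,0,0,0,0,0,0,0,0,0,0,0,0,0,0,0,0,0,0,0,0,0,0,0])

```text
clock: 5.25
eef_pos: [431.6, -206.2, 5.4]
eef_rot: [-3.142, 0.0, 0.04]
wrist_force: [0.5, -0.4, -0.7]
finger_gap: 23.5
finger_force: 39.9
```

jog_arm(plan=[0,0,0.03,0,0,0,0,0,0.07,0,0,0,0.004,0.04,0.09,0,0,2,0.008,0.09,0.09,0,0,5,0.01,0.14,0.09,0,0,8,0.012,0.19,0.09,0,0,12.4,0.0155,0.235,0.09,0,0,12.4,0.0155,0.2655,0.06,0,0,12.4,0.0155,0.2655,0.035,0,0,12.4,0.0155,0.2655,0.025,0,0,12.4,0.0155,0.2655,0.025,0,0,12.4,0.0155,0.2655,0.025,0,0,12.4])

```text
clock: 6.45
eef_pos: [447.6, 58.7, 31.2]
eef_rot: [3.141, -0.001, 0.255]
wrist_force: [0.2, 0.2, -1.0]
finger_gap: 23.7
finger_force: 39.9
```

```bash
python3 - <<'E'
from h import *
s=manip.read_state();print(s["clock"],s["eef_pos"],s["eef_rot"],s["finger_gap"],s["wrist_force"])
t=np.array(s["eef_pos"]);a=np.radians(14.7);u=np.array([np.cos(a),np.sin(a)]);v=np.array([-u[1],u[0]])
dd=np.array([611.7,102.8])-t[:2];print("TCP->rod along,across",dd@u,dd@v)
c=get_calibration("wrist");p,d=camera("wrist");W=pts(c,d)
cv2.imwrite("pics/w3.png",p[:,:,::-1])
hsv=cv2.cvtColor(p,cv2.COLOR_RGB2HSV);m=(cv2.inRange(hsv,(100,120,50),(125,255,255))>0)&(d>0)&(np.hypot(*(np.moveaxis(W[:,:,:2],-1,0)-np.array([530,80])[:,None,None]))<80)
P=W[m];z=np.percentile(P[:,2],[10,50,90]);T=P[abs(P[:,2]-z[1])<5];print(z,cv2.minAreaRect(T[:,:2].astype(np.float32)))
r=cv2.minAreaRect(T[:,:2].astype(np.float32));e=np.array(r[0])-t[:2];print("block centre rel TCP",e@u,e@v)
m=(cv2.inRange(hsv,(65,100,40),(90,255,200))>0)&(d>0);print("green z",np.median(W[m][:,2]))
p,d=camera("side");cv2.imwrite("pics/s3.png",cv2.resize(p[130:270,150:350,::-1],None,fx=4,fy=4))
E
```

```text
6.45 [447.61995623  58.73062901  31.1955596 ] [ 3.14142460e+00 -6.34281415e-04  2.55300163e-01] 23.703961605763027 [ 0.23986969  0.22421909 -0.96625572]
TCP->rod along,across 169.8922882167764 0.9902667931666701
[56.48638306 57.50075267 58.36374982] ((527.4234619140625, 80.86676788330078), (63.331642150878906, 40.23278045654297), 14.117530822753906)
block centre rel TCP 82.80857871062594 1.160799733945931
green z 21.692686492545988
```

View pics/s3.png

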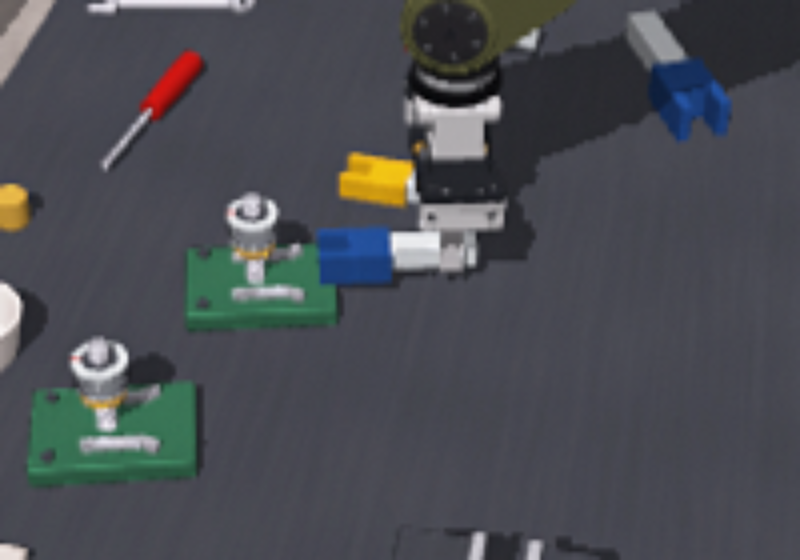

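The side view shows the gauge in hand at (355,255), level and in line with the stand's mouth. It is 5.8 mm above the foot with about 73.6 mm to go.

jog_arm(plan=[0.0002,-0.0008,-0.0045,0,0,0.5,0.015,0.003,-0.0045,0,0,0.5,0.029,0.007,-0.0045,0,0,0.5,0.043,0.0105,-0.0045,0,0,0.5,0.053,0.013,-0.0045,0,0,0.5,0.061,0.0155,-0.0045,0,0,0.5,0.066,0.0168,-0.0045,0,0,0.5,0.066,0.0168,-0.005,0,0,0.5,0.066,0.0168,-0.0055,0,0,0.5,0.066,0.0168,-0.0055,0,0,0.5])

```text
clock: 7.55
eef_pos: [513.3, 76.1, 25.3]
eef_rot: [3.141, -0.001, 0.265]
wrist_force: [2.1, 0.4, 0.5]
finger_gap: 24.0
finger_force: 39.9
```

jog_arm(plan=[0.002,0.0005,-0.0005,0,0,0,0.0035,0.0009,-0.0005,0,0,0,0.0045,0.0012,-0.0005,0,0,0,0.0045,0.0012,-0.0005,0,0,0])

```text
clock: 7.95
eef_pos: [517.3, 77.1, 24.9]
eef_rot: [3.142, 0.001, 0.265]
wrist_force: [-5.0, -1.2, 9.1]
finger_gap: 23.5
finger_force: 40.0
```

jog_arm(plan=[0.0007,0.0002,0,0,0,0,0.0014,0.0004,0,0,0,0,0.002,0.0005,0,0,0,0,0.002,0.0005,0,0,0,0])

```text
clock: 8.35
eef_pos: [519.0, 77.6, 24.9]
eef_rot: [-3.142, 0.001, 0.265]
wrist_force: [-8.3, -2.7, 10.8]
finger_gap: 23.8
finger_force: 40.0
```

jog_arm(plan=[0.0007,0.0002,0.0005,0,0,0,0.0014,0.0004,0.0005,0,0,0,0.0014,0.0004,0.0005,0,0,0])

```text
clock: 8.65
eef_pos: [519.5, 77.7, 25.0]
eef_rot: [-3.141, 0.004, 0.265]
wrist_force: [-11.6, -3.7, 11.5]
finger_gap: 23.7
finger_force: 40.0
```

jog_arm(plan=[0.001,0.0003,0,0,0,0,0.002,0.0005,0,0,0,0,0.002,0.0005,0,0,0,0])

```text
clock: 8.95
eef_pos: [520.3, 78.0, 24.6]
eef_rot: [-3.141, 0.007, 0.265]
wrist_force: [-19.2, -5.9, 13.0]
finger_gap: 23.6
finger_force: 40.0
```

```bash
python3 - <<'E'
from h import *
s=manip.read_state();print(s["eef_pos"],s["wrist_force"],s["moment"])
c=get_calibration("wrist");p,d=camera("wrist");W=pts(c,d)
hsv=cv2.cvtColor(p,cv2.COLOR_RGB2HSV);m=(cv2.inRange(hsv,(100,120,50),(125,255,255))>0)&(d>0)
k,l,st,ce=cv2.connectedComponentsWithStats(m.astype(np.uint8));i=1+st[1:,4].argmax()
P=W[l==i];print(st[i],np.percentile(P[:,2],[10,50,90]))
a=np.radians(14.7);u=np.array([np.cos(a),np.sin(a)]);v=np.array([-u[1],u[0]])
D=P[:,:2]-np.array([611.7,102.8]);print("x",(D@u).min(),(D@u).max(),"y",(D@v).min(),(D@v).max())
E
```

```text
[520.29649712  77.98587559  24.56052039] [-19.16063339  -5.89346574  12.97597457] [-0.99793914  3.27815768 -0.07669524]
[ 215   91   88   65 4105] [51.07515881 51.89498226 52.71782512]
x -45.23038135553058 -15.340823805907403 y -22.956715197244264 21.32706449560127
```

The block's back edge is at x = -45.2 in the stand frame, so the gauge is home. Its top is at 50 mm after correcting the bias. I relax, release and lift.

jog_arm(plan=[-0.001,-0.0003,0.0005,0,0,0,-0.001,-0.0003,0.0005,0,0,0,-0.001,-0.0003,0.0005,0,0,0,-0.001,-0.0003,0.0005,0,0,0,-0.001,-0.0003,0.0005,0,0,0,-0.001,-0.0003,0.0005,0,0,0], claw=0.06)

```text
clock: 9.6
eef_pos: [522.1, 78.4, 25.4]
eef_rot: [-3.142, -0.0, 0.265]
wrist_force: [-0.4, 0.4, 0.2]
finger_gap: 59.7
finger_force: 0.0
```

jog_arm(plan=[0,0,0.02,0,0,0,0,0,0.06,0,0,0,0,0,0.11,0,0,0,0,0,0.16,0,0,0,0,0,0.18,0,0,0,0,0,0.18,0,0,0], claw=0.094)

```text
clock: 10.2
eef_pos: [523.2, 78.5, 208.7]
eef_rot: [3.141, -0.006, 0.265]
wrist_force: [0.3, 0.4, -0.4]
finger_gap: 93.8
finger_force: 0.0
```

```bash
cat >> h.py <<'E'
A=np.radians(14.7);U=np.array([np.cos(A),np.sin(A)]);V=np.array([-U[1],U[0]]);ROD=np.array([611.7,102.8])
def look(tag):
    s=manip.read_state();c=get_calibration("wrist");p,d=camera("wrist");W=pts(c,d)
    cv2.imwrite(f"pics/{tag}.png",p[:,:,::-1])
    print(s["clock"],s["eef_pos"],s["eef_rot"],"q6",s["joints"][5])
    hsv=cv2.cvtColor(p,cv2.COLOR_RGB2HSV);D=W[:,:,:2]-ROD;x,y,z=D@U,D@V,W[:,:,2];r=np.hypot(x,y)
    g=(cv2.inRange(hsv,(65,100,40),(90,255,200))>0)&(r<110)&(abs(z-21)<6);print("foot z",np.median(z[g]))
    b=(cv2.inRange(hsv,(100,120,50),(125,255,255))>0)&(r<80)
    if b.sum()>50: print("gauge z",np.median(z[b]),"x",np.percentile(x[b],[.5,99.5]),"y",np.percentile(y[b],[1,99]))
    t=(r<5)&(z>100);print("rod top z",np.median(z[t]),t.sum())
    t=(r<19)&(r>12)&(z>75)&(z<104);print("collar top z",np.median(z[t]),t.sum())
    t=(z>75)&(z<104)&(r<30);print("collar centre",cv2.minEnclosingCircle(W[t][:,:2].astype(np.float32)))
E
python3 -c "
from h import *
look('w4')"
```

```text
10.2 [523.16943546  78.50920214 208.69522346] [ 3.14055641 -0.00564899  0.26509621] q6 1.3853995201767562
foot z 21.760707125122423
gauge z 51.81640577272094 x [-46.67204182 -14.59096063] y [-18.37953448  21.06591604]
rod top z 110.07436859321044 122
collar top z 94.5641670893043 968
collar centre ((611.5808715820312, 102.5542221069336), 22.53618621826172)
```

jog_arm(plan=[-0.03,-0.0075,0,0,0,0,-0.051,-0.0125,0,0,0,0,-0.051,-0.0125,-0.03,0,0,0,-0.051,-0.0125,-0.06,0,0,0,-0.051,-0.0125,-0.09,0,0,0,-0.051,-0.0125,-0.1,0,0,0,-0.051,-0.0125,-0.1,0,0,0,-0.051,-0.0125,-0.1,0,0,0,-0.051,-0.0125,-0.1,0,0,0,-0.051,-0.0125,-0.14,0,0,0,-0.051,-0.0125,-0.165,0,0,0,-0.051,-0.0125,-0.175,0,0,0,-0.051,-0.0125,-0.175,0,0,0,-0.051,-0.0125,-0.175,0,0,0], claw=0.0, force=30)

```text
clock: 11.65
eef_pos: [471.9, 65.9, 31.8]
eef_rot: [3.141, -0.002, 0.265]
wrist_force: [-0.2, -0.6, -0.8]
finger_gap: 0.3
finger_force: 0.0
```

jog_arm(plan=[0.006,0.0015,0,0,0,0,0.01,0.0025,0,0,0,0,0.013,0.0034,0,0,0,0,0.0145,0.0038,0,0,0,0,0.0145,0.0038,0,0,0,0])

```text
clock: 12.15
eef_pos: [485.7, 69.7, 30.5]
eef_rot: [-3.142, -0.0, 0.265]
wrist_force: [-0.5, 0.4, -0.7]
finger_gap: 0.5
finger_force: 0.0
```

jog_arm(plan=[0.0005,0.0001,0,0,0,0,0.001,0.0003,0,0,0,0,0.001,0.0003,0,0,0,0])

```text
clock: 12.45
eef_pos: [486.5, 70.0, 30.4]
eef_rot: [-3.142, 0.0, 0.265]
wrist_force: [-0.3, -1.5, 0.5]
finger_gap: 0.5
finger_force: 0.4
```

jog_arm(plan=[0.0005,0.0001,0,0,0,0,0.001,0.0003,0,0,0,0,0.001,0.0003,0,0,0,0])

```text
clock: 12.75
eef_pos: [486.8, 70.1, 30.2]
eef_rot: [-3.141, 0.002, 0.265]
wrist_force: [-5.8, -1.4, 2.7]
finger_gap: 0.5
finger_force: 2.9
```

jog_arm(plan=[0.001,0.0003,0,0,0,0,0.0015,0.0004,0,0,0,0,0.0015,0.0004,0,0,0,0])

```text
clock: 13.05
eef_pos: [487.2, 70.3, 29.8]
eef_rot: [-3.141, 0.005, 0.265]
wrist_force: [-12.2, -3.6, 3.5]
finger_gap: 0.6
finger_force: 6.2
```

jog_arm(plan=[0.001,0.0003,0,0,0,0,0.001,0.0003,0,0,0,0])

```text
clock: 13.25
eef_pos: [487.5, 70.5, 29.5]
eef_rot: [-3.141, 0.007, 0.265]
wrist_force: [-15.2, -3.9, 4.9]
finger_gap: 0.3
finger_force: 8.0
```

jog_arm(plan=[-0.012,-0.003,0.0,0,0,0,-0.015,-0.004,0.04,0,0,0,-0.015,-0.004,0.085,0,0,8,-0.015,-0.004,0.13,0,0,16,0.02,0.005,0.16,0,0,24,0.06,0.015,0.16,0,0,32,0.1,0.025,0.16,0,0,40,0.122,0.0315,0.16,0,0,48,0.122,0.0315,0.16,0,0,56,0.122,0.0315,0.16,0,0,64,0.122,0.0315,0.16,0,0,72,0.122,0.0315,0.16,0,0,80,0.122,0.0315,0.16,0,0,88,0.122,0.0315,0.16,0,0,96,0.122,0.0315,0.16,0,0,104,0.122,0.0315,0.16,0,0,110], claw=0.094)

```text
clock: 14.85
eef_pos: [612.2, 102.5, 190.4]
eef_rot: [3.141, 0.0, 2.191]
wrist_force: [0.7, 0.4, 0.2]
finger_gap: 94.3
finger_force: 0.0
```

jog_arm(plan=[0,0,0,0,0,8,0,0,0,0,0,16,0,0,0,0,0,24,0,0,0,0,0,32,0,0,0,0,0,40,0,0,0,0,0,48,0,0,0,0,0,56,0,0,0,0,0,64,0,0,0,0,0,72,0,0,0,0,0,80,0,0,0,0,0,88,0,0,0,0,0,96,0,0,0,0,0,104,0,0,0,0,0,111,0,0,0,0,0,111,0,0,0,0,0,111])

```text
clock: 16.45
eef_pos: [612.1, 102.5, 190.4]
eef_rot: [-3.142, 0.0, -2.165]
wrist_force: [0.6, 0.0, 0.5]
finger_gap: 94.4
finger_force: 0.0
```

```bash
python3 -c "
from h import *
look('w5')"
```

```text
16.45 [612.10619907 102.51134717 190.39913058] [-3.14152529e+00  1.06986569e-04 -2.16463397e+00] q6 -2.440853657974432
foot z 21.76567736236109
gauge z 51.769482790798065 x [-45.19371564   3.6451838 ] y [-19.14918257  20.47426734]
rod top z 110.04201624797571 110
collar top z 94.53227952259414 851
collar centre ((611.95751953125, 101.84461975097656), 22.736536026000977)
```

The gauge reads home again (back edge at -45.2). The rod top reads 110.04 and the collar top 94.53 as the baseline. I descend onto the collar.

jog_arm(plan=[-0.0003,-0.0002,-0.045,0,0,0,-0.0003,-0.0002,-0.085,0,0,0,-0.0003,-0.0002,-0.11,0,0,0,-0.0003,-0.0002,-0.12,0,0,0,-0.0003,-0.0002,-0.12,0,0,0,-0.0003,-0.0002,-0.12,0,0,0])

```text
clock: 17.1
eef_pos: [612.5, 102.4, 72.0]
eef_rot: [-3.14, 0.001, -2.162]
wrist_force: [0.4, 0.0, 0.2]
finger_gap: 94.0
finger_force: 0.0
```

jog_arm(plan=[0,0,0,0,0,0,0,0,0,0,0,0,0,0,0,0,0,0,0,0,0,0,0,0,0,0,0,0,0,0,0,0,0,0,0,0,0,0,0,0,0,0,0,0,0,0,0,0,0,0,0,0,0,0], claw=0.03, force=25)

```text
clock: 18.0
eef_pos: [612.8, 101.6, 70.7]
eef_rot: [-3.139, 0.001, -2.161]
wrist_force: [6.9, -4.2, -2.5]
finger_gap: 44.0
finger_force: 25.0
```

```bash
python3 -c "
from h import *
s=manip.read_state();print(s['clock'],s['eef_pos'],s['eef_rot'],s['finger_gap'],s['finger_force'],s['wrist_force'],s['moment'])"
```

```text
18.0 [612.82458624 101.57985278  70.70093464] [-3.13891436e+00  8.87966868e-04 -2.16131975e+00] 43.984664112907794 24.994233548641205 [ 6.89567982 -4.24691442 -2.51043088] [-0.68528694 -1.35254425 -0.02609602]
```

jog_arm(plan=[0.0008,-0.0006,0,0,0,0,0.0008,-0.0006,-0.0005,0,0,-8,0.0008,-0.0006,-0.0011,0,0,-16,0.0008,-0.0006,-0.0016,0,0,-24,0.0008,-0.0006,-0.0021,0,0,-32,0.0008,-0.0006,-0.0027,0,0,-40,0.0008,-0.0006,-0.0032,0,0,-48,0.0008,-0.0006,-0.0037,0,0,-56,0.0008,-0.0006,-0.0037,0,0,-56,0.0008,-0.0006,-0.0037,0,0,-56])

```text
clock: 19.0
eef_pos: [613.3, 100.8, 66.9]
eef_rot: [-3.141, 0.002, -3.139]
wrist_force: [6.6, -5.3, -3.2]
finger_gap: 43.8
finger_force: 25.0
```

```bash
cat > r.py <<'E'
from h import *
s=manip.read_state();print(s['clock'],s['eef_pos'],s['eef_rot'],s['finger_gap'],s['finger_force'],s['wrist_force'],s['moment'],"q6",s["joints"][5])
E
python3 r.py
```

```text
19.0 [613.2841224  100.78821527  66.86882078] [-3.14054143e+00  1.69792827e-03 -3.13915171e+00] 43.80667660683649 24.994803071022034 [ 6.56608979 -5.34607307 -3.22081253] [-0.99309527 -1.06851128 -0.1082428 ] q6 -1.4681363847544304
```

jog_arm(plan=[0,0,0,0,0,0,0,0,0,0,0,0,0,0,0,0,0,0,0,0,0,0,0,0], claw=0.054)

```text
clock: 19.4
eef_pos: [612.4, 101.8, 66.7]
eef_rot: [3.142, -0.0, -3.138]
wrist_force: [0.7, -0.9, 0.0]
finger_gap: 53.9
finger_force: 0.0
```

```bash
python3 r.py
```

```text
19.4 [612.42939034 101.82125008  66.72054964] [ 3.14152314e+00 -2.41329637e-04 -3.13816656e+00] 53.869057040408485 0.0 [ 0.70213049 -0.90271811  0.00852518] [-0.01822815  0.00592532 -0.03293113] q6 -1.4685458952768882
```

jog_arm(plan=[0,0,0,0,0,0,0,0,0,0,0,0,0,0,0,0,0,0,0,0,0,0,0,0], claw=0.03)

```text
clock: 19.8
eef_pos: [612.5, 100.8, 66.7]
eef_rot: [-3.14, -0.0, -3.139]
wrist_force: [-0.6, -6.2, 1.3]
finger_gap: 43.4
finger_force: 25.0
```

```bash
python3 r.py
```

```text
19.8 [612.50115213 100.79504677  66.6942492 ] [-3.14030090e+00 -3.25231966e-04 -3.13857698e+00] 43.389605932977155 25.000079870224 [-0.59161755 -6.2266752   1.25774109] [-1.06735748  0.09107188 -0.04433442] q6 -1.4685392864399653
```

jog_arm(plan=[0,-0.0012,0,0,0,0,0,-0.0012,-0.0005,0,0,-8,0,-0.0012,-0.0011,0,0,-16,0,-0.0012,-0.0016,0,0,-24,0,-0.0012,-0.0016,0,0,-24,0,-0.0012,-0.0016,0,0,-24])

```text
clock: 20.4
eef_pos: [612.5, 100.6, 65.2]
eef_rot: [3.141, -0.0, 2.73]
wrist_force: [0.2, 1.3, -0.4]
finger_gap: 43.3
finger_force: 25.0
```

```bash
python3 r.py
```

```text
20.4 [612.50875117 100.60747817  65.15681525] [ 3.14144051e+00 -1.65851160e-04  2.73014327e+00] 43.30283224583414 25.000130832195282 [ 0.17887378  1.34913992 -0.42585328] [ 0.13504796  0.04702247 -0.07145373] q6 -1.0557448206107338
```

jog_arm(plan=[0,0,-0.0005,0,0,-8,0,0,-0.0011,0,0,-16,0,0,-0.0011,0,0,-16,0,0,-0.0011,0,0,-16])

```text
clock: 20.8
eef_pos: [612.6, 100.6, 64.6]
eef_rot: [3.141, 0.0, 2.45]
wrist_force: [-2.4, 1.6, 5.4]
finger_gap: 43.8
finger_force: 25.0
```

```bash
python3 r.py
```

```text
20.8 [612.59521973 100.61658492  64.61324225] [3.14123906e+00 9.93689414e-05 2.45034267e+00] 43.83658637826294 25.001038312911987 [-2.38025486  1.61352311  5.35388151] [ 0.06590358  0.56990682 -0.17633863] q6 -0.7759093031911727
```

Contact felt: Fz rose to +5.4 N, the torque increased and sinking stopped. I ease the vertical load and look.

jog_arm(plan=[0,0,0.0006,0,0,0,0,0,0.0006,0,0,0])

```text
clock: 21.0
eef_pos: [612.5, 100.6, 64.6]
eef_rot: [3.142, -0.0, 2.449]
wrist_force: [-1.3, 0.5, 0.3]
finger_gap: 43.6
finger_force: 25.0
```

```bash
python3 r.py; python3 -c "
from h import *
look('w6')"
```

```text
21.0 [612.52021895 100.55799987  64.62266215] [ 3.14154390e+00 -1.15895533e-04  2.44878519e+00] 43.649143339039966 25.00009685754776 [-1.33965055  0.51690311  0.34189614] [ 1.83189986e-01  9.48570783e-02 -1.77732826e-05] q6 -0.7743772112915303
21.0 [612.52021895 100.55799987  64.62266215] [ 3.14154390e+00 -1.15895533e-04  2.44878519e+00] q6 -0.7743772112915303
foot z 21.730135426160956
gauge z 51.65050191603983 x [-45.37490426  16.87744623] y [-17.82467129  21.34322076]
rod top z 110.29970941180613 324
collar top z 88.61510718670789 1862
collar centre ((606.5665893554688, 107.04632568359375), 28.807849884033203)
```

View pics/w6.png

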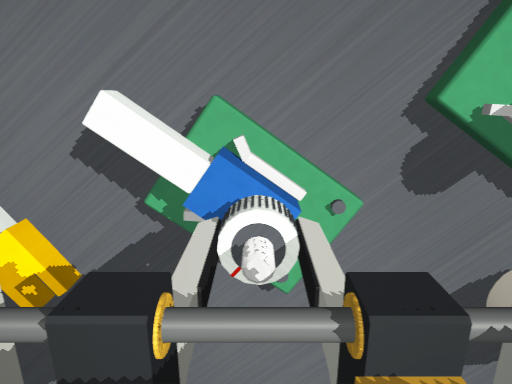

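The wrist view shows the gauge home under the collar (258,245), with the rod in its slot and the red mark at (237,271). The rod has been drawn up about 0.3 to 0.5 mm, so I turn about 24° more with no descent.

jog_arm(plan=[0,0,0,0,0,-6,0,0,0,0,0,-12,0,0,0,0,0,-18,0,0,0,0,0,-23,0,0,0,0,0,-23,0,0,0,0,0,-23])

```text
clock: 21.65
eef_pos: [612.5, 100.5, 64.6]
eef_rot: [-3.142, -0.0, 2.048]
wrist_force: [-0.2, 1.1, 1.0]
finger_gap: 43.7
finger_force: 25.0
```

```bash
python3 r.py; python3 -c "
from h import *
look('w7')"
```

```text
21.65 [612.5115986  100.54581836  64.60226821] [-3.14156032e+00 -1.88355870e-04  2.04831102e+00] 43.654670391900254 25.000164806842804 [-0.18383188  1.07817269  0.95451454] [ 0.20665319  0.2103733  -0.13216185] q6 -0.37396486529921696
21.65 [612.5115986  100.54581836  64.60226821] [-3.14156032e+00 -1.88355870e-04  2.04831102e+00] q6 -0.37396486529921696
foot z 21.74765885073444
gauge z 51.544778010899705 x [-45.07624188  17.00676017] y [-16.22219708  21.46596354]
rod top z 111.55006792859348 334
collar top z 88.62678269192136 1855
collar centre ((608.8167114257812, 108.2933349609375), 28.777420043945312)
```

jog_arm(plan=[0,0,0,0,0,-2,0,0,0,0,0,-3,0,0,0,0,0,-3,0,0,0,0,0,-3])

```text
clock: 22.1
eef_pos: [612.5, 100.5, 64.6]
eef_rot: [-3.142, -0.0, 1.994]
wrist_force: [0.1, 1.6, 0.8]
finger_gap: 43.6
finger_force: 25.0
```

jog_arm(plan=[0,0,0,0,0,0,0,0,0,0,0,0,0,0,0,0,0,0,0,0,0,0,0,0,0,0,0,0,0,0,0,0,0,0,0,0,0,0,0.03,0,0,0,0,0,0.07,0,0,0,0,0,0.11,0,0,0,0,0,0.126,0,0,0,0,0,0.126,0,0,0,0,0,0.126,0,0,0], claw=0.094)

```text
clock: 23.3
eef_pos: [612.2, 100.4, 189.6]
eef_rot: [-3.141, -0.0, 1.993]
wrist_force: [0.3, -0.6, -1.0]
finger_gap: 93.9
finger_force: 0.0
```

```bash
python3 -c "
from h import *
look('w8')"
```

```text
23.3 [612.23117089 100.43492757 189.61248786] [-3.14065265e+00 -3.12239241e-04  1.99290715e+00] q6 -0.3185403585659586
foot z 21.715888072581407
gauge z 51.65612177723358 x [-44.99657636  16.73258616] y [-18.05109639  21.38488829]
rod top z 111.81608549611761 110
collar top z 88.59489116349732 770
collar centre ((611.4569091796875, 102.2171401977539), 22.699155807495117)
```

```bash
python3 -c "
from h import *
print(manip.sign_off())"
```

```text
the job is handed in; nothing more can be done
None
```

I handed the job in at about 23 s: the blue gauge is fully home, and the collar nips it with the rod drawn up about 2 mm (1.8 mm by the camera, 2.2 mm by the turn count). The gripper is clear, and I did not go near the yellow or red gauges.

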